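# Clip the torque wrench into its setting cradle and set it to 6

## Robot

A 6-joint arm with a two-finger parallel gripper is mounted at the origin on the work surface. World frame = base frame: x ahead of the robot, y to its left, z up, the work surface at z = 0. Lengths are in m, angles in rad, forces in N, time in s.
With the tool pointing down it reaches from about 0.15 to 0.775 m from the base axis. Payload 6.1 kg.
Tool frame: the origin (TCP) lies midway between the tips of the shut fingers; the grasp point (between the pads) lies 19 mm behind it; y points along the fingers, z is the direction in which the jaws open and shut, and the axes are right-handed (so a half turn about y gives the same grasp; the last joint's range is limited). The gripper opens to 85 mm and grips with 20 to 120 N. Pads are 22 mm wide; open, the fingers measure 114 mm over their backs; the gripper's body (76 mm by 85 mm) begins 54 mm behind the grasp point. The pads swing forward as they close: fully open they stand 13 mm farther back than shut.
Start: joints at [1.307, 0.126, -0.04, 1.405, 0, 1.571], TCP at [0.137, 0.507, 0.231] pointing down, gripper open.
Joint ranges: [-2.72, 2.72], [-0.95, 1.95], [-1.27, 1.35], [-1.78, 2.02], [-1.46, 1.47], [-3.14, 3.14]. Speed limits (rad/s): [2.39, 2.39, 3.01, 3.14, 3.14, 3.14].

## Interface

Orientations are given as a rotation vector (axis times angle).
In Python, from rig import observe, get_image, camera_model, sign_off, find_in, trace, spot_point gives the robot as it stands.
- The arm moves only by the shell command python3 -m inch 'ROWS'. ROWS is text: rows parted by semicolons, each of 5 numbers parted by spaces: the closure, from 0 (fully open) to 1 (shut), then the shift along the world's x, y, z in cm, then the turn about the world's z in degrees. In form: hand x y z turn; .... A call has 1 to 20 rows; each row shifts and turns the commanded pose from where the row before left it; what a row does not reach is not made up. A row lasts 1/10 s, in which the tool goes at most 50 mm and 8.59 degrees, less where a joint would pass 70% of its speed; a pose out of reach is approached as far as the arm can. A call with a gripper value outside its range is refused whole. The fingers move at their own pace and stop on an object; the grip force is fixed at half the most. Time passes only in rows, so rows that do not move let the fingers close. It gives the time, the measured TCP pose, the force and the opening at its end, in the units of the state.
- observe(): the state, without advancing time (a new reading comes with each control period).
- get_image(name): name is "side" or "top"; returns (picture, depth): 480x640x3 uint8, blue, green, red; 480x640 float32, m along the optical axis (not along the pixel's ray), 0 where there is no reading.
- camera_model(name): a dict with "fov_y" (degrees; the focal length in pixels is half the picture's height over the tangent of half this angle, whatever the lens; pixels are square), "cx", "cy" (the principal point, pixels), "R" (3x3) and "t" (3): a world point X has camera coordinates R X + t. Camera axes: x right, y down, z forward; pixel columns grow to the right and rows downward; lengths in m; the calibration is good to about 2 mm. A picture is of the moment at which its call begins. camera_model takes no time and is no camera call.
- sign_off(): hands the job in, once; it reports no verdict.
Trained networks look in the newest picture that a camera, given by its name, has taken for a name from the list of things; names that differ only in an ending like _2 or _b are one class to them, and where a whole thing is asked for, a point or a joint stands for the part that bears it (a point fixed in the world has none). Each returns a list of dicts, best first, with "score" (0 to 1); they miss things now and then, are a little off and sometimes report something else, mostly with a low value. They report only what shows in the picture. A call takes as long as a camera call.
- find_in(query, camera): "position" ([column, row] in pixels, amid what is visible of it).
- trace(query, camera): "mask" (480x640 bool, what is visible of it) and "position" ([column, row] in pixels, amid what is visible of it).
- spot_point(query, camera): "position" ([column, row] in pixels: a listed point, or the origin of a listed thing).
The state is a dict: "time": time; "qpos": joint angles; "joint_velocities": joint speeds; "effort": joint torques, N m; "position": TCP position; "tool_rot": TCP orientation; "contact_force": force on the tool from outside, world axes, zero at the start; "ft_torque": the same for the moment, N m; "opening": opening from 0.0 (shut) to 1.0 (fully open).
Only numpy, scipy, OpenCV 4.12 (cv2) and the standard library are available. Lean on these libraries where they do the work, as an engineer would, in place of code of your own. Each camera call takes 0.05 s, during which the arm holds its last target.

## Task

Pick up the torque wrench, press its steel rod down past the two sprung roller jaws until it sits fully home in both forks of the setting cradle, with the dial head over the blue pad. Then, with the wrench clipped there, turn the black scale sleeve until its red pointer clicks in at 6, and let go. Leave the other things on the bench where they are.

Things in the scene. Friction and masses are not known exactly. Their poses are not given: they have to be found in the camera images.
- wrench: loose torque wrench, about 0.6 kg, lying flat, 352 mm long, 92 mm high. Origin: underside, below the grip point of its rod; x along the rod, away from the handle, z up. At x = 105 mm the centre of its round grey head (72 mm across, 45 mm high), on it a white dial disc 100 mm across, top at z = 50 mm, numbered 1 to 8, and on that the upright black scale sleeve. Centre of mass about x = 10 mm
- wrench_grip (a point): point on the rod's axis, 105 mm behind the head's centre and 26 mm above the wrench's underside: best grip, from above across the rod. Axes as wrench. Steel rod 16 mm diameter, bare from 69 mm ahead of this point to 70 mm behind it; then a blue handle 32 mm diameter to 185 mm behind and a black rubber foot 42 mm wide to 197 mm. This point ends midway between the forks
- sleeve (a joint): angle of the scale sleeve, rad: 0 at number 1, growing clockwise as seen from above, 0.5 rad per number (6 at 2.5, 8 at 3.5), a detent click at each number (about 0.05 N m to get over; pulls in to the nearest number when let go), stops just beyond 1 and 8. Starts between 1 and 3
- sleeve_grip (a point): point on the sleeve's upright axis, 23 mm above the dial face: where to grip. Sleeve: black ribbed cylinder, 44 mm diameter, top 42 mm above the dial face. This point's x axis: direction of the red pointer line on the sleeve's top, side and foot. The numbers lie 41 mm from the axis: from above, 1 is 1.75 rad anticlockwise of the wrench's x axis, each next 0.5 rad further clockwise
- cradle: setting cradle fixed to the bench. Origin: underside, midway between its forks; x towards its flat blue pad, z up. Grey base 12 mm thick, 90 mm wide, x = -75 to 160 mm; round blue pad 80 mm across at x = 105 mm for the wrench's head; two steel forks at x = -37 and 37 mm, each 10 mm long, slot 19 mm wide along x, floor 30 mm above the bench, prongs to 54 mm (-y side) and 40 mm (+y side)
- cradle_seat (a point): point midway between the forks, 38 mm above the bench, where wrench_grip lies when the rod is home and the head rests on the blue pad. Axes as cradle
- jaw_a (a joint): opening of the jaw on the fork next to the blue pad, rad: 0 closed over the slot, grows as it swings out. Red sprung jaw hinged on the +y prong, with a 10 mm brass roller leaning over the slot, 55 mm above the bench at its top; a rod pressed straight down pushes it aside to +y (about 8 N each jaw) and it springs back over the rod
- jaw_b (a joint): the same for the fork away from the blue pad
- bin: bystander: small open blue bin with bolts, 110 x 130 x 60 mm, origin under its centre
- pot: bystander: white grease pot with yellow cap, 70 mm diameter, 75 mm high, origin under its centre
- gear: bystander: grey ring, 72 mm diameter, 22 mm high, origin under its centre
- driver: bystander: screwdriver with red handle lying on the bench, about 200 mm long, origin under its middle

How it is judged:
By the outcome, as a careful person would: the job done as asked, in the order asked, and still so for the second after the job is handed in, with the robot touching nothing.
It also fails if it takes over 67 s, if anything falls off the work surface, if the arm or the gripper's body presses on something with over 40 N, if the wrist force passes 120 N, or if a joint passes its speed limit or range.

## Working session

There is one attempt and no reset: what is moved stays moved. The work goes in short steps, Python scripts to look and compute and a shell command to move; the robot and the scene stay as the last step left them, time stands still between calls to the robot, and variables do not carry over. Pictures are saved under pics/ and viewed, and the job is handed in when it is done.

```bash
ls; mkdir -p pics
cat > h.py <<'E'
import numpy as np, cv2
from rig import observe,get_image,camera_model,sign_off,find_in,trace,spot_point
def K(n):
    m=camera_model(n); f=240/np.tan(np.radians(m['fov_y'])/2); return f,m['cx'],m['cy'],np.array(m['R']),np.array(m['t'])
def back(n,u,v,z=None,depth=None):
    f,cx,cy,R,t=K(n); d=np.array([(u-cx)/f,(v-cy)/f,1.]); C=-R.T@t; w=R.T@d
    s=depth if depth is not None else (z-C[2])/w[2]
    return C+s*w
def proj(n,X):
    f,cx,cy,R,t=K(n); c=R@np.array(X)+t; return [cx+f*c[0]/c[2],cy+f*c[1]/c[2]]
E
python3 - <<'E'
from h import *
s=observe(); print({k:np.round(v,3) for k,v in s.items()})
for n in ['side','top']:
    m=camera_model(n); print(n,m)
    im,d=get_image(n); cv2.imwrite(f'pics/{n}0.png',im); np.save(f'pics/{n}0.npy',d)
E
```

```text
pics
{'time': np.float64(0.0), 'qpos': array([ 1.307,  0.126, -0.041,  1.405,  0.   ,  1.571]), 'joint_velocities': array([ 0.   , -0.001, -0.002,  0.001,  0.001, -0.003]), 'effort': array([-1.0000e-03, -4.3592e+01,  3.5292e+01,  1.7000e-02,  0.0000e+00,
       -0.0000e+00]), 'position': array([0.137, 0.506, 0.231]), 'tool_rot': array([-1.562,  0.207, -0.207]), 'contact_force': array([-0.629, -0.097,  0.783]), 'ft_torque': array([-0.008, -0.052,  0.064]), 'opening': np.float64(0.999)}
side {'fov_y': 55.83457731051513, 'cx': 319.54813275578545, 'cy': 240.07984559590952, 'R': array([[ 0.9395871 , -0.3421566 ,  0.01024391],
       [-0.19031626, -0.54702867, -0.81519283],
       [ 0.28452731,  0.76399509, -0.57909905]]), 't': array([-0.57758837,  0.17369199,  0.83618888])}
top {'fov_y': 47.07469223622781, 'cx': 324.1339581248687, 'cy': 241.28482082044414, 'R': array([[ 2.41236570e-02, -9.99701243e-01,  3.93372147e-03],
       [-9.92308245e-01, -2.44227906e-02, -1.21358456e-01],
       [ 1.21418271e-01, -9.75854492e-04, -9.92600953e-01]]), 't': array([0.00619582, 0.6304025 , 1.27801838])}
```

View pics/side0.png

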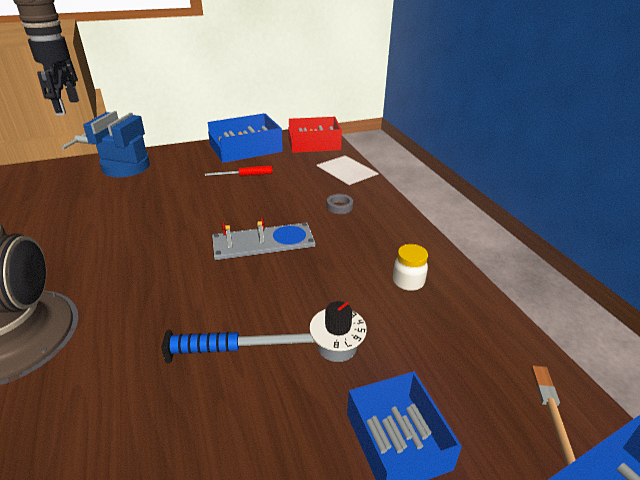

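View pics/top0.png

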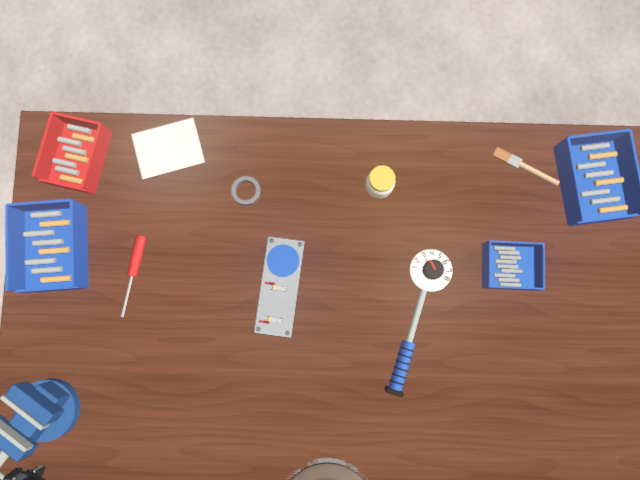

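Run:
```python
from h import *
for n in ['top','side']:
    for q,z in [('wrench',0),('wrench_grip',.026),('sleeve_grip',.073),('cradle',0),('cradle_seat',.038)]:
        r=spot_point(q,n)[:2]
        for x in r: print(n,q,np.round(x['position'],1),round(x['score'],2),np.round(back(n,*x['position'],z=z),4))
print(observe()['time'])
```

```text
top wrench [412.4 311.9] 0.92 [ 0.4677 -0.1964  0.    ]
top wrench_grip [417.3 313.5] 0.82 [ 0.4643 -0.2039  0.026 ]
top sleeve_grip [431.5 266.9] 0.71 [ 0.5722 -0.2283  0.073 ]
top sleeve_grip [508.8 265.6] 0.34 [ 0.5796 -0.4074  0.073 ]
top cradle [278.3 302.8] 0.9 [0.4818 0.129  0.    ]
top cradle_seat [414.1 313.6] 0.74 [ 0.4639 -0.1943  0.038 ]
top cradle_seat [274.1 305. ] 0.61 [0.476  0.1357 0.038 ]
side wrench [280.9 352. ] 0.82 [ 0.465  -0.2095  0.    ]
side wrench_grip [279.5 339.3] 0.71 [ 0.4654 -0.2029  0.026 ]
side sleeve_grip [337.8 315.5] 0.79 [ 0.5652 -0.226   0.073 ]
side cradle [247.7 246. ] 0.57 [0.4799 0.125  0.    ]
side cradle_seat [243.9 232.3] 0.92 [0.4749 0.1286 0.038 ]
side cradle_seat [278.7 336.6] 0.34 [ 0.4633 -0.2071  0.038 ]
0.6
```

```bash
cat >> h.py <<'E'
def cloud(n,d):
    f,cx,cy,R,t=K(n); v,u=np.mgrid[0:480,0:640]
    c=np.stack([(u-cx)/f*d,(v-cy)/f*d,d],-1); return (c-t)@R
E
python3 - <<'E'
from h import *
for n in ['top','side']:
    im=cv2.imread(f'pics/{n}0.png').astype(int); d=np.load(f'pics/{n}0.npy'); P=cloud(n,d)
    b,g,r=im[...,0],im[...,1],im[...,2]
    ok=d>0
    T=ok&(abs(P[...,0]-.65)<.0)
    # table z check
    t=ok&(P[...,0]>.3)&(P[...,0]<.6)&(abs(P[...,1])<.08)&(P[...,2]<.01); print(n,'table z',np.median(P[t][:,2]),P[t][:,2].std())
    # pad
    m=ok&(b>140)&(r<90)&(abs(P[...,0]-.57)<.08)&(abs(P[...,1]-.12)<.08)
    ys,xs=np.nonzero(m); cs,_=cv2.findContours(m.astype(np.uint8),0,1); c=max(cs,key=cv2.contourArea); e=cv2.fitEllipse(c)
    print('pad',m.sum(),P[m].mean(0),e, back(n,*e[0],z=.012), np.median(P[m][:,2]))
    # dial
    m=ok&(np.minimum(np.minimum(r,g),b)>185)&(abs(P[...,0]-.57)<.08)&(abs(P[...,1]+.225)<.08)
    c=np.concatenate([x for x in cv2.findContours(m.astype(np.uint8),0,1)[0] if len(x)>20]); e=cv2.fitEllipse(cv2.convexHull(c))
    print('dial',m.sum(),e,back(n,*e[0],z=.05),np.median(P[m][:,2]))
    # rod
    m=ok&(P[...,0]<.54)&(P[...,0]>.41)&(abs(P[...,1]+.20)<.06)&(P[...,2]>.018)&(P[...,2]<.045)&(abs(r-b)<25)
    q=P[m]; 
    vx,vy,x0,y0=cv2.fitLine(q[:,:2].astype(np.float32),cv2.DIST_HUBER,0,.01,.01).ravel(); print('rod',m.sum(),q[:,0].min(),q[:,0].max(),np.degrees(np.arctan2(vy,vx)),x0,y0,q[:,2].max())
    # pointer red
    m=ok&(r>130)&(g<70)&(b<70)&(abs(P[...,0]-.57)<.08)&(abs(P[...,1]+.225)<.08)
    print('ptr',np.round(P[m],3).tolist()[:60])
    # cradle high points
    m=ok&(abs(P[...,0]-.5)<.12)&(abs(P[...,1]-.12)<.08)&(P[...,2]>.022)
    print('forks'); vs,us=np.nonzero(m)
    for v,u in zip(vs,us): print(u,v,np.round(P[v,u]*1000).astype(int),im[v,u],end=';')
    m=ok&(P[...,2]>.006)&(P[...,2]<.018)&(abs(P[...,0]-.5)<.15)&(abs(P[...,1]-.12)<.09)
    c=max(cv2.findContours(m.astype(np.uint8),0,1)[0],key=cv2.contourArea)
    e=cv2.minAreaRect(c); print('base',e,[np.round(back(n,*p,z=.012),4) for p in cv2.boxPoints(e)])
E
python3 - <<'E'
import cv2
im=cv2.imread('pics/top0.png');a=cv2.resize(im[225:345,240:320],None,fx=5,fy=5,interpolation=2);b=cv2.resize(im[235:355,385:465],None,fx=5,fy=5,interpolation=2)
cv2.imwrite('pics/z0.png',cv2.hconcat([a,b]))
im=cv2.imread('pics/side0.png');cv2.imwrite('pics/z1.png',cv2.hconcat([cv2.resize(im[210:270,205:325],None,fx=3.3,fy=3.3),cv2.resize(im[295:365,270:390],(396,198*7//6))[:198]]))
E
```

```text
top table z -0.0007736808677527467 0.0027912226391279553Traceback (most recent call last):
  File "<stdin>", line 11, in <module>
ValueError: max() iterable argument is empty
```

View pics/z0.png

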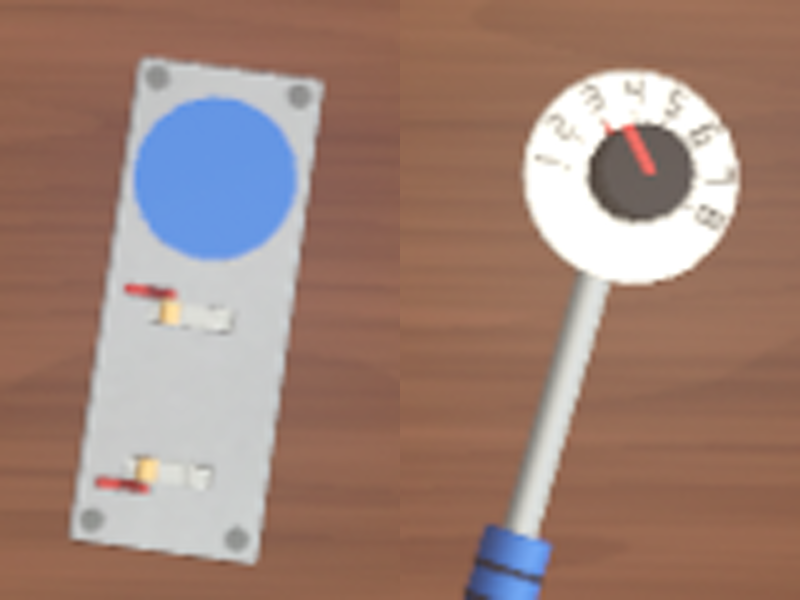

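View pics/z1.png

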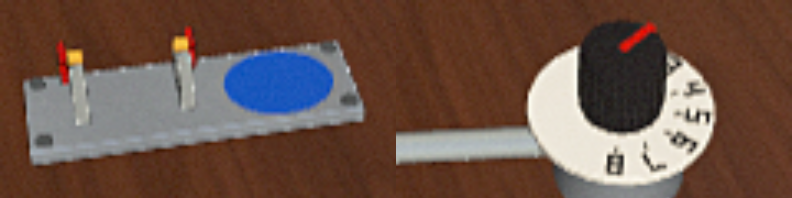

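```bash
cat > m.py <<'E'
from h import *
def cradle(n,im,d):
    P=cloud(n,d); im=im.astype(int); b,g,r=im[...,0],im[...,1],im[...,2]; ok=d>0
    m=ok&(b-r>70)&(b>120)&(abs(P[...,0]-.57)<.08)&(abs(P[...,1]-.12)<.08)
    c=max(cv2.findContours(m.astype(np.uint8),0,1)[0],key=cv2.contourArea); e=cv2.fitEllipse(c)
    print(n,'pad',m.sum(),back(n,*e[0],z=.012),np.median(P[m][:,2]))
    m=ok&(P[...,2]>.005)&(abs(P[...,0]-.5)<.15)&(abs(P[...,1]-.12)<.09)
    if n=='top':
        c=max(cv2.findContours(m.astype(np.uint8),0,1)[0],key=cv2.contourArea)
        e=cv2.minAreaRect(c); print('base',e,[np.round(back(n,*p,z=.012),4) for p in cv2.boxPoints(e)])
    m=ok&(abs(P[...,0]-.5)<.12)&(abs(P[...,1]-.12)<.08)&(P[...,2]>.022)
    vs,us=np.nonzero(m); print('forks',len(vs))
    for v,u in zip(vs,us): print(u,v,*np.round(P[v,u]*1000).astype(int),end='; ')
    print()
E
python3 - <<'E'
from m import *
for n in ['top','side']:
    im=cv2.imread(f'pics/{n}0.png'); d=np.load(f'pics/{n}0.npy'); P=cloud(n,d)
    cradle(n,im,d)
    im=im.astype(int);b,g,r=im[...,0],im[...,1],im[...,2]; ok=d>0
    m=ok&(np.minimum(np.minimum(r,g),b)>(215 if n=='top' else 185))&(abs(P[...,0]-.57)<.08)&(abs(P[...,1]+.225)<.08)&(P[...,2]>.035)
    c=np.concatenate([x for x in cv2.findContours(m.astype(np.uint8),0,1)[0] if len(x)>20]); e=cv2.fitEllipse(cv2.convexHull(c))
    print('dial',m.sum(),e,back(n,*e[0],z=.05),np.median(P[m][:,2]))
    m=ok&(P[...,0]<.52)&(P[...,0]>.42)&(abs(P[...,1]+.20)<.04)&(P[...,2]>.015)&(P[...,2]<.045)&(abs(r-b)<30)
    vs,us=np.nonzero(m); q=np.array([back(n,u,v,z=.03) for u,v in zip(us,vs)])
    vx,vy,x0,y0=cv2.fitLine(q[:,:2].astype(np.float32),cv2.DIST_HUBER,0,.01,.01).ravel(); print('rod',m.sum(),q[:,0].min(),q[:,0].max(),np.degrees(np.arctan2(vy,vx)),x0,y0,np.percentile(P[m][:,2],95))
    m=ok&(r-g>90)&(r-b>70)&(abs(P[...,0]-.57)<.06)&(abs(P[...,1]+.225)<.06)&(P[...,2]>.075)
    vs,us=np.nonzero(m); q=np.array([back(n,u,v,z=.092) for u,v in zip(us,vs)])
    print('ptr',len(us), cv2.fitLine(q[:,:2].astype(np.float32),2,0,.01,.01).ravel() if len(us)>3 else '',q.min(0),q.max(0))
E
```

```text
top pad 817 [0.5843767 0.1212783 0.012    ] 0.011745227050390841
base ((279.7080383300781, 285.8450012207031), (38.11241912841797, 99.5948257446289), 8.310276985168457) [array([0.4101, 0.1845, 0.012 ]), array([0.6483, 0.1588, 0.012 ]), array([0.637 , 0.0664, 0.012 ]), array([0.3993, 0.0941, 0.012 ])]
forks 208
265 282 529 158 49; 266 282 529 156 48; 267 282 529 154 45; 268 282 530 152 40; 269 282 530 149 45; 270 282 530 147 40; 265 283 527 158 49; 266 283 527 156 42; 267 283 527 154 43; 268 283 527 151 43; 269 283 527 149 42; 270 283 527 147 41; 271 283 527 145 40; 272 283 527 141 50; 273 283 527 139 49; 274 283 527 136 55; 275 283 527 134 49; 268 284 525 152 37; 269 284 525 150 37; 270 284 525 147 44; 271 284 525 144 42; 272 284 525 142 45; 273 284 525 139 50; 274 284 525 137 51; 275 284 525 135 47; 270 285 523 148 30; 271 285 523 145 40; 272 285 522 141 50; 273 285 522 139 53; 274 285 522 136 52; 270 286 520 147 38; 271 286 520 145 38; 272 286 520 141 49; 273 286 520 139 50; 274 286 520 136 51; 275 286 520 134 53; 276 286 520 132 53; 277 286 521 131 26; 278 286 521 129 32; 279 286 
[... 8208 characters left out ...]
32; 227 241 433 116 31; 228 241 435 117 31; 229 241 437 117 30; 230 241 439 116 30; 231 241 441 114 31; 227 242 433 119 27; 228 242 435 117 28; 229 242 437 121 24; 230 242 439 118 26; 231 242 442 117 26; 227 243 432 118 25; 228 243 435 118 24; 229 243 437 118 24; 230 243 439 116 24; 228 244 434 116 23; 
dial 1044 ((337.83001708984375, 328.8095703125), (42.77819061279297, 56.0826416015625), 95.77750396728516) [ 0.56250907 -0.23483339  0.05      ] 0.04954007727360531
rod 533 0.41999694437359925 0.5193369715296752 -16.77986 0.46916986 -0.2075149 0.0344385371712866
ptr 32 [ 0.894952    0.4461624   0.57392186 -0.22469531] [ 0.56352907 -0.23207873  0.092     ] [ 0.58431113 -0.21791033  0.092     ]
```

```bash
cat >> h.py <<'E'
from scipy.spatial.transform import Rotation as Ro
def tool():
    s=observe(); R=Ro.from_rotvec(s['tool_rot']).as_matrix(); z=R[:,2]
    print('t %.2f'%s['time'],'pos',np.round(s['position'],4),'zyaw %.2f'%np.degrees(np.arctan2(z[1],z[0])),'ydir',np.round(R[:,1],3),'F',np.round(s['contact_force'],1),'M',np.round(s['ft_torque'],2),'open %.3f'%s['opening'],'q',np.round(s['qpos'],2))
E
python3 - <<'E'
from h import *
tool()
im=cv2.imread('pics/top0.png').astype(np.float32); d=np.load('pics/top0.npy')
# base edges: subpixel along long sides via saturation
hsv=cv2.cvtColor(im.astype(np.uint8),cv2.COLOR_BGR2HSV).astype(float); s=(im[...,2]-im[...,0]) # wood red-blue >0 ; grey ~0
L=[];Rr=[]
for v in range(246,334):
    row=s[v]; i0=int(round(270-(v-240)*0.14+8)) # inside
    u=np.arange(640)
    thr=(35)
    seg=row
    c=int(285.5-(v-237)*.128 -6)
    # search outward
    l=next((k for k in range(c-10,c-30,-1) if seg[k]>thr and seg[k-1]>thr),None); r=next((k for k in range(c+10,c+32) if seg[k]>thr and seg[k+1]>thr),None)
    if l: L.append((l+ (seg[l]-thr)/(seg[l]-seg[l+1]+1e-6),v))
    if r: Rr.append((r-(seg[r]-thr)/(seg[r]-seg[r-1]+1e-6),v))
for n,E,z in(('L',L,.012),('R',Rr,.012)):
    q=np.array([back('top',u,v,z=z)[:2] for u,v in E],np.float32); f=cv2.fitLine(q,cv2.DIST_HUBER,0,.01,.01).ravel(); 
    print(n,len(q),np.degrees(np.arctan2(f[1],f[0])),'y at x=.48:',f[3]+(.48-f[2])*f[1]/f[0],'at .58',f[3]+(.58-f[2])*f[1]/f[0])
E
```

```text
t 0.60 pos [0.1369 0.5068 0.2313] zyaw 74.88 ydir [ 0.  0. -1.] F [-0.4  0.2 -0.3] M [-0.04 -0.03  0.02] open 1.001 q [ 1.31  0.13 -0.04  1.41 -0.    1.57]
L 88 -6.079004 y at x=.48: 0.17854318 at .58 0.16789334
R 88 -6.3161755 y at x=.48: 0.086089656 at .58 0.07502098
```

```bash
python3 -m inch '0 1.8 -3.95 0 -0.1; 0 1.8 -3.95 0 -0.1; 0 1.8 -3.95 0 -0.1; 0 1.8 -3.95 0 -0.1; 0 1.8 -3.95 0 -0.1; 0 1.8 -3.95 0 -0.1; 0 1.8 -3.95 0 -0.1; 0 1.8 -3.95 0 -0.1; 0 1.8 -3.95 0 -0.1; 0 1.8 -3.95 0 -0.1; 0 1.8 -3.95 0 -0.1; 0 1.8 -3.95 0 -0.1; 0 1.8 -3.95 0 -0.1; 0 1.8 -3.95 0 -0.1; 0 1.8 -3.95 0 -0.1; 0 1.8 -3.95 0 0; 0 1.8 -3.95 0 0; 0 1.8 -3.95 0 0; 0 0 0 0 0; 0 0 0 0 0'; python3 -c "
from h import *
tool()"
```

```text
time: 2.6
position: [0.4608, -0.2049, 0.2307]
tool_rot: [-1.558, 0.23, -0.228]
contact_force: [-0.6, 0.6, 0.8]
opening: 1.002
t 2.60 pos [ 0.4608 -0.2049  0.2307] zyaw 73.28 ydir [-0.001  0.001 -1.   ] F [-0.6  0.6  0.8] M [ 0.02  0.02 -0.01] open 1.002 q [-0.42  0.09 -0.08  1.4   0.   -0.13]
```

```bash
python3 -m inch '0 0.15 0.08 -4 0; 0 0.15 0.07 -4 0; 0 0 0 -4 0; 0 0 0 -2 0; 0 0 0 0 0; 0 0 0 0 0'
python3 - <<'E'
from h import *
tool(); p=observe()['position']
for n in ['top','side']:
    im,d=get_image(n); cv2.imwrite(f'pics/{n}1.png',im); np.save(f'pics/{n}1.npy',d); print(n,proj(n,p),proj(n,[.464,-.2035,.026]))
a=cv2.imread('pics/top1.png')[220:400,370:490]; b=cv2.imread('pics/side1.png')[220:400,200:380]
cv2.imwrite('pics/z2.png',cv2.hconcat([cv2.resize(a,None,fx=3,fy=3),cv2.resize(b,(440,540))]))
E
```

```text
time: 3.2
position: [0.4639, -0.2019, 0.0923]
tool_rot: [-1.559, 0.226, -0.227]
contact_force: [0.5, 0.2, 0.5]
opening: 0.999
t 3.20 pos [ 0.4639 -0.2019  0.0923] zyaw 73.45 ydir [ 0. -0. -1.] F [0.5 0.2 0.5] M [-0.05 -0.04  0.02] open 0.999 q [-0.41  0.13 -0.35  1.1   0.   -0.12]
top [np.float64(421.45575276011334), np.float64(313.91255645959023)] [np.float64(417.1452941942986), np.float64(313.60643492414613)]
side [np.float64(276.8238607175034), np.float64(311.92404529758716)] [np.float64(278.82031547646335), np.float64(339.74087558820486)]
```

View pics/z2.png

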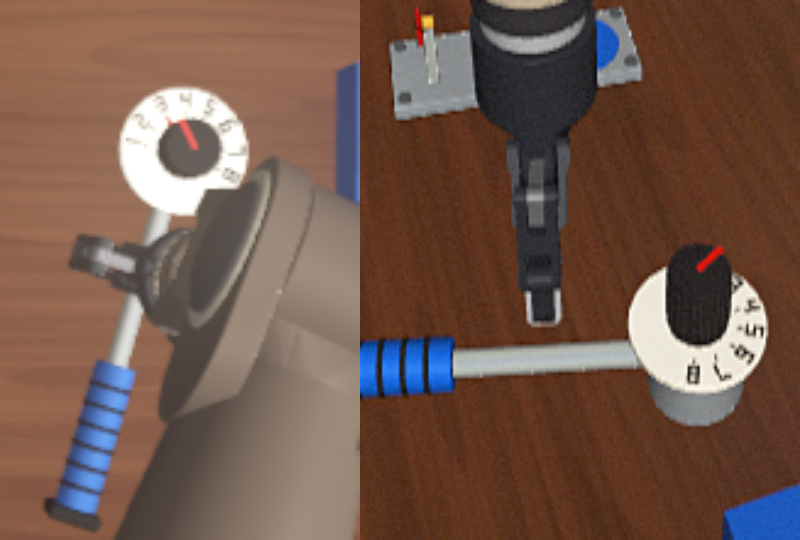

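```bash
python3 -m inch '0 0 -0.1 -3 0; 0 0 0 -3 0; 0 0 0 -1.5 0; 0 0 0 -1 0; 0 0 0 0 0; 0 0 0 0 0'; python3 -m inch '0.5 0 0 0 0; 0.7 0 0 0 0; 1 0 0 0 0;1 0 0 0 0;1 0 0 0 0;1 0 0 0 0;1 0 0 0 0;1 0 0 0 0;1 0 0 0 0;1 0 0 0 0'; python3 -c "
from h import *
tool()"
```

```text
time: 3.9
position: [0.4648, -0.204, 0.0076]
tool_rot: [-1.559, 0.226, -0.229]
contact_force: [0.9, -0.6, -0.2]
opening: 0.999
time: 4.9
position: [0.4642, -0.2034, 0.0067]
tool_rot: [-1.558, 0.227, -0.228]
contact_force: [-0.9, 3.0, 5.4]
opening: 0.169
t 4.90 pos [ 0.4642 -0.2034  0.0067] zyaw 73.41 ydir [ 0.001  0.001 -1.   ] F [-0.9  3.   5.4] M [0.62 0.02 0.2 ] open 0.169 q [-0.41  0.19 -0.47  0.91  0.   -0.12]
```

```bash
python3 -m inch '1 0 0 1 0; 1 0 0 2 0; 1 0 0 2.5 0; 1 0 0 2.5 0; 1 0 0 2 0; 1 0 0 0 0; 1 0 0 0 0'; python3 -m inch '1 0.1 2.3 0 0.8;1 0.1 2.8 0 0.8;1 0.1 2.8 0 0.8;1 0.1 2.8 0 0.8;1 0.1 2.8 0 0.8;1 0.1 2.8 0 0.8;1 0.1 2.8 0 0.8;1 0.1 2.8 0 0.8;1 0.1 2.8 0 0.8;1 0.1 2.8 0 0.8;1 0.1 2.8 0 0.8;1 0.1 2.0 0 0.8;1 0.1 1.2 0 0.8;1 0.1 0 0 0;1 0 0 0 0;1 0 0 0 0;1 0 0 0 0'
python3 - <<'E'
from h import *
tool(); p=observe()['position']
for n in ['top','side']:
    im,d=get_image(n); cv2.imwrite(f'pics/{n}2.png',im); np.save(f'pics/{n}2.npy',d)
a=cv2.imread('pics/top2.png')[210:390,220:340]; b=cv2.imread('pics/side2.png')[120:280,150:330]
cv2.imwrite('pics/z3.png',cv2.hconcat([cv2.resize(a,None,fx=3,fy=3),cv2.resize(b,(440,540))]))
E
```

```text
time: 5.6
position: [0.4634, -0.2037, 0.1055]
tool_rot: [-1.559, 0.229, -0.227]
contact_force: [0.1, 0.1, -6.6]
opening: 0.167
time: 7.3
position: [0.4778, 0.1305, 0.1061]
tool_rot: [-1.569, 0.087, -0.086]
contact_force: [0.4, -1.0, -6.1]
opening: 0.169
t 7.30 pos [0.4778 0.1305 0.1061] zyaw 83.71 ydir [-0. -0. -1.] F [ 0.4 -1.  -6.1] M [0.01 0.04 0.04] open 0.169 q [ 0.27  0.1  -0.34  1.13 -0.    0.38]
```

View pics/z3.png

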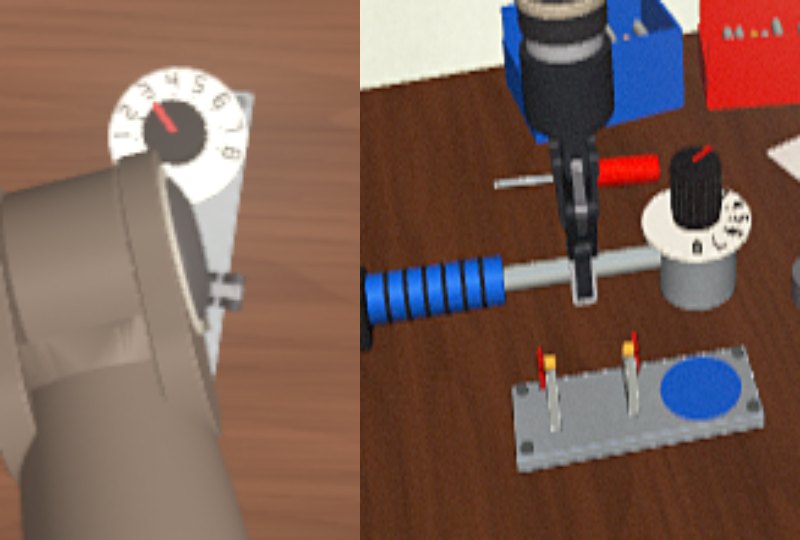

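```bash
cat >> m.py <<'E'
def wrench(n,im,d,lift,xc,yc,yaw,thr=None):
    """held wrench: dial centre + rod line measured at given lift, coordinates in world"""
    P=cloud(n,d); im=im.astype(int); b,g,r=im[...,0],im[...,1],im[...,2]; ok=d>0
    dx=xc+.105*np.cos(yaw); dy=yc+.105*np.sin(yaw)
    m=ok&(np.minimum(np.minimum(r,g),b)>(thr or (215 if n=='top' else 170)))&(np.hypot(P[...,0]-dx,P[...,1]-dy)<.07)&(abs(P[...,2]-.05-lift)<.015)
    c=np.concatenate([x for x in cv2.findContours(m.astype(np.uint8),0,1)[0] if len(x)>15])
    e=cv2.fitEllipse(cv2.convexHull(c)); q=P[m]
    A=np.c_[q[:,:2]-[dx,dy],np.ones(len(q))]; co=np.linalg.lstsq(A,q[:,2],rcond=None)[0]
    print(n,'dial',m.sum(),np.round(e,1) if 0 else e[1],back(n,*e[0],z=.05+lift)[:2],'z',np.median(q[:,2]),'slope deg',np.degrees(co[:2]))
    u=np.array([np.cos(yaw),np.sin(yaw)]); rel=P[...,:2]-[xc,yc]; a=rel@u; s=rel@np.array([-u[1],u[0]])
    m=ok&(a>-.068)&(a<.05)&(abs(s)<.03)&(abs(P[...,2]-.03-lift)<.012)&(abs(a)>.02)&(abs(r-b)<40)&(r>90)
    if m.sum()>20:
        vs,us=np.nonzero(m); q=np.array([back(n,x,y,z=.03+lift)[:2] for x,y in zip(us,vs)],np.float32)
        f=cv2.fitLine(q,cv2.DIST_HUBER,0,.01,.01).ravel(); pz=np.polyfit(a[m],P[m][:,2],1)
        print('  rod',m.sum(),'yaw',np.degrees(np.arctan2(f[1],f[0])),'y at xc',f[3]+(xc-f[2])*f[1]/f[0],'z fit slope deg',np.degrees(pz[0]),'z0',pz[1],'a',a[m].min(),a[m].max())
E
python3 - <<'E'
from m import *
for n in ['top','side']:
    im=cv2.imread(f'pics/{n}2.png'); d=np.load(f'pics/{n}2.npy')
    wrench(n,im,d,.0994,.4778,.1305,np.radians(-6.3))
    im=cv2.imread(f'pics/{n}0.png'); d=np.load(f'pics/{n}0.npy')
    wrench(n,im,d,0,.4645,-.203,np.radians(-16.6))
E
```

```text
top dial 859 (44.926666259765625, 45.33699417114258) [0.58339526 0.11846084] z 0.1481894640769074 slope deg [-0.56131592 -0.63722821]
top dial 893 (41.30058670043945, 42.1475715637207) [ 0.56650561 -0.23113307] z 0.04911408626611236 slope deg [0.10336077 0.10396535]
  rod 230 yaw -16.02923 y at xc -0.2018939 z fit slope deg -0.3203585909525737 z0 0.031270264898766234 a -0.06771066157794305 0.049969258284211754
side dial 462 (22.929689407348633, 44.30991744995117) [0.57819691 0.11337457] z 0.14818226064389844 slope deg [-0.15262752 -0.04410155]
  rod 248 yaw -6.4826155 y at xc 0.12364631 z fit slope deg -0.37613479772681185 z0 0.12851536277684336 a -0.06799205203920669 0.04999794439580382
side dial 1098 (43.242862701416016, 56.2548828125) [ 0.56218242 -0.23493604] z 0.049520469212345625 slope deg [0.03966309 0.06466715]
  rod 408 yaw -15.744897 y at xc -0.20616548 z fit slope deg 0.09170902380636324 z0 0.03035071270681125 a -0.06775893370814982 0.0495015148192291
```

```bash
python3 -m inch '1 0 0.1 -2 0; 1 0 0.1 -2 0; 1 0 0 -1.1 0;1 0 0 0 0;1 0 0 0 0;1 0 0 0 0;1 0 0 0 0'
python3 - <<'E'
from m import *
tool(); s=observe(); p=s['position']
for n in ['top','side']:
    im,d=get_image(n); cv2.imwrite(f'pics/{n}3.png',im); np.save(f'pics/{n}3.npy',d)
    wrench(n,im,d,p[2]-.0067,p[0],p[1],np.radians(-6.3))
a=cv2.imread('pics/top3.png')[210:390,220:340]; b=cv2.imread('pics/side3.png')[170:270,180:340]
cv2.imwrite('pics/z4.png',cv2.hconcat([cv2.resize(a,(233,350)),cv2.resize(b,(560,350),interpolation=2)]))
E
```

```text
time: 8.1
position: [0.4786, 0.1335, 0.0563]
tool_rot: [-1.569, 0.084, -0.087]
contact_force: [-0.6, -0.6, -6.3]
opening: 0.164
t 8.10 pos [0.4786 0.1335 0.0563] zyaw 83.78 ydir [ 0.002  0.    -1.   ] F [-0.6 -0.6 -6.3] M [0.07 0.01 0.01] open 0.164 q [ 0.27  0.13 -0.42  1.01 -0.    0.38]
top dial 810 (43.14183044433594, 43.57448959350586) [0.58422001 0.12165668] z 0.09866305897512731 slope deg [-0.32385745 -0.31143947]
side dial 465 (23.541791915893555, 42.94047164916992) [0.578671   0.11605452] z 0.0982886063327155 slope deg [-0.11200144  0.22198248]
  rod 233 yaw -5.933019 y at xc 0.12644303612838947 z fit slope deg -0.07689957244854002 z0 0.07843698347184068 a -0.06793362042109533 0.04981154900693912
```

View pics/z4.png

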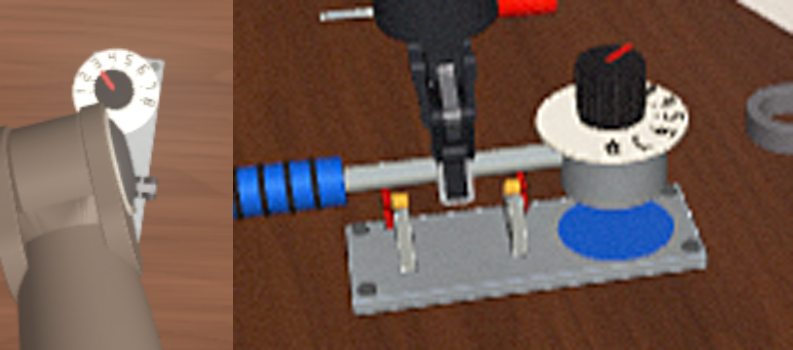

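```bash
python3 -m inch '1 0.05 0.05 -0.4 0; 1 0 0 -0.4 0; 1 0 0 -0.4 0;1 0 0 0 0;1 0 0 0 0'; python3 -m inch '1 0 0 -0.4 0;1 0 0 -0.2 0;1 0 0 0 0'; python3 -c "
from h import *
tool()"
```

```text
time: 8.7
position: [0.4782, 0.1338, 0.043]
tool_rot: [-1.569, 0.086, -0.085]
contact_force: [-0.4, 0.3, -6.6]
opening: 0.164
time: 9.0
position: [0.4787, 0.1327, 0.0374]
tool_rot: [-1.572, 0.085, -0.087]
contact_force: [-0.4, -5.5, -3.0]
opening: 0.163
t 9.00 pos [0.4787 0.1327 0.0374] zyaw 83.74 ydir [ 0.001 -0.003 -1.   ] F [-0.4 -5.5 -3. ] M [-1.  -0.  -0.1] open 0.163 q [ 0.27  0.15 -0.45  0.97 -0.    0.38]
```

```bash
python3 -m inch '1 0 0 -0.4 0;1 0 0 -0.3 0;1 0 0 0 0'; python3 -m inch '1 0 0 -0.4 0;1 0 0 -0.3 0;1 0 0 0 0';  python3 -c "
from h import *
tool()"
```

```text
time: 9.3
position: [0.4785, 0.1313, 0.0304]
tool_rot: [-1.575, 0.086, -0.088]
contact_force: [0.5, -11.0, -3.0]
opening: 0.171
time: 9.6
position: [0.4781, 0.1317, 0.0222]
tool_rot: [-1.574, 0.087, -0.086]
contact_force: [2.8, -7.7, -11.3]
opening: 0.16
t 9.60 pos [0.4781 0.1317 0.0222] zyaw 83.70 ydir [-0.001 -0.005 -1.   ] F [  2.8  -7.7 -11.3] M [-1.46 -0.35 -0.05] open 0.160 q [ 0.27  0.16 -0.47  0.94 -0.    0.38]
```

```bash
python3 -m inch '1 0 0 -0.3 0;1 0 0 -0.2 0;1 0 0 0 0;1 0 0 0 0'
python3 - <<'E'
from m import *
tool(); s=observe(); p=s['position']
for n in ['top','side']:
    im,d=get_image(n); cv2.imwrite(f'pics/{n}4.png',im); np.save(f'pics/{n}4.npy',d)
    wrench(n,im,d,.012,p[0],p[1],np.radians(-6.3))
b=cv2.imread('pics/side4.png')[190:270,190:330]
cv2.imwrite('pics/z5.png',cv2.resize(b,None,fx=5.5,fy=5.5,interpolation=2))
E
```

```text
time: 10.0
position: [0.4784, 0.1338, 0.0186]
tool_rot: [-1.569, 0.085, -0.085]
contact_force: [-2.0, -2.7, 0.1]
opening: 0.167
t 10.00 pos [0.4784 0.1338 0.0186] zyaw 83.79 ydir [ 0. -0. -1.] F [-2.  -2.7  0.1] M [-0.51  0.4  -0.08] open 0.167 q [ 0.27  0.16 -0.48  0.93 -0.    0.38]
top dial 775 (41.97239685058594, 42.22018051147461) [0.58395828 0.12172795] z 0.06134013110022134 slope deg [ 0.13978161 -0.00535313]
side dial 456 (23.98759651184082, 42.32585906982422) [0.57863754 0.11736658] z 0.06124693815893956 slope deg [0.26304936 0.11810854]
  rod 268 yaw -6.3265996 y at xc 0.12434254742762055 z fit slope deg 0.28704993768249476 z0 0.041608448495351356 a -0.06794060966345411 0.04940005797036882
```

View pics/z5.png

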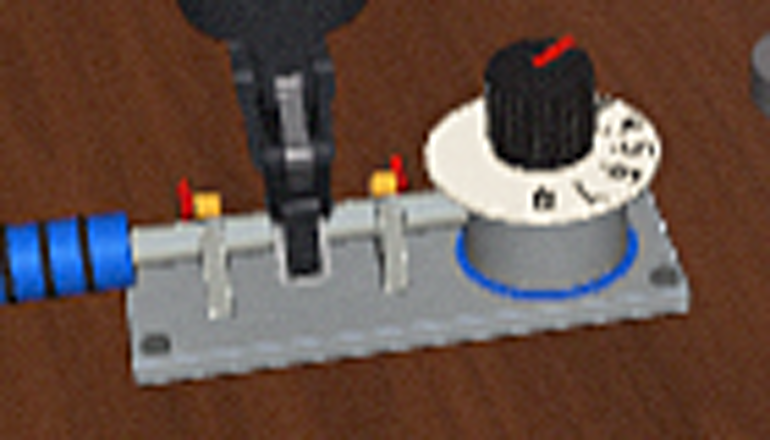

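```bash
python3 -m inch '1 0 0 -0.15 0;1 0 0 0 0'; python3 -m inch '0.7 0 0 0.15 0;0.6 0 0 0 0; 0.6 0 0 0 0; 0.5 0 0 0 0; 0.5 0 0 0 0; 0.5 0 0 0 0'; python3 -c "
from h import *
tool()"
```

```text
time: 10.3
position: [0.4785, 0.1339, 0.0185]
tool_rot: [-1.569, 0.084, -0.086]
contact_force: [-6.7, -3.6, 12.5]
opening: 0.165
time: 10.9
position: [0.4784, 0.1339, 0.0182]
tool_rot: [-1.569, 0.085, -0.085]
contact_force: [-0.4, -0.3, 0.1]
opening: 0.5
t 10.90 pos [0.4784 0.1339 0.0182] zyaw 83.79 ydir [-0.  0. -1.] F [-0.4 -0.3  0.1] M [-0.02  0.01 -0.03] open 0.500 q [ 0.27  0.17 -0.48  0.93  0.    0.38]
```

```bash
python3 -m inch '0.5 0 0 2 0;0.5 0 0 3 0;0.4 0 0 4 0;0.2 0 0 4 0;0 0 0 3 0; 0 -1 3 0 0;0 -3 3 0 0; 0 -3 3 0 0;0 0 0 0 0'
python3 - <<'E'
from m import *
tool(); s=observe(); p=s['position']
for n in ['top','side']:
    im,d=get_image(n); cv2.imwrite(f'pics/{n}5.png',im); np.save(f'pics/{n}5.npy',d)
    wrench(n,im,d,.012,.4784,.1335,np.radians(-6.3))
a=cv2.imread('pics/top5.png')[200:380,220:340]; b=cv2.imread('pics/side5.png')[180:270,190:330]
cv2.imwrite('pics/z6.png',cv2.hconcat([cv2.resize(a,(240,360)),cv2.resize(b,(560,360),interpolation=2)]))
E
```

```text
time: 11.8
position: [0.4056, 0.2262, 0.1784]
tool_rot: [-1.568, 0.082, -0.081]
contact_force: [-1.0, 0.7, -0.1]
opening: 0.998
t 11.80 pos [0.4056 0.2262 0.1784] zyaw 84.06 ydir [-0.001  0.001 -1.   ] F [-1.   0.7 -0.1] M [-0.05 -0.03 -0.  ] open 0.998 q [ 0.51  0.02 -0.27  1.28  0.    0.61]
top dial 971 (41.960906982421875, 42.334781646728516) [0.5839889  0.12174588] z 0.06137426580831716 slope deg [ 0.45052587 -0.06688633]
  rod 263 yaw -6.452025 y at xc 0.1316754 z fit slope deg 0.38187573859015594 z0 0.04379828829853498 a -0.06784701609444906 0.049983062220314164
side dial 461 (24.197101593017578, 41.925235748291016) [0.57895951 0.11735038] z 0.061140327636932355 slope deg [0.43750037 0.29947297]
  rod 265 yaw -7.7107887 y at xc 0.1234212 z fit slope deg 0.17331082477182774 z0 0.0416610941667363 a -0.06773726877095947 0.04956025548423321
```

View pics/z6.png

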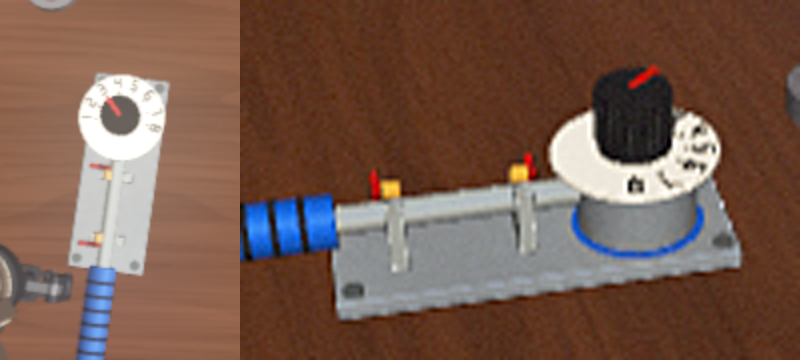

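```bash
python3 -m inch '0 2 -1.2 0 0;0 3.2 -2 0 0;0 3.2 -2 0 0;0 3.2 -2 0 0;0 3.2 -2 0 0;0 2.2 -1 0 0;0 0.5 -0.2 0 0;0 0 0 0 0;0 0 0 0 0'
python3 - <<'E'
from m import *
tool()
im,d=get_image('side'); a=im[110:290,190:370]; cv2.imwrite('pics/z7.png',cv2.resize(a,None,fx=3,fy=3,interpolation=2))
E
```

```text
time: 12.8
position: [0.5828, 0.1196, 0.1781]
tool_rot: [-1.569, 0.086, -0.085]
contact_force: [-0.4, -0.2, -0.2]
opening: 0.997
t 12.80 pos [0.5828 0.1196 0.1781] zyaw 83.76 ydir [-0.001 -0.    -1.   ] F [-0.4 -0.2 -0.2] M [-0.    0.04 -0.01] open 0.997 q [0.2  0.26 0.01 1.32 0.   0.31]
```

View pics/z7.png

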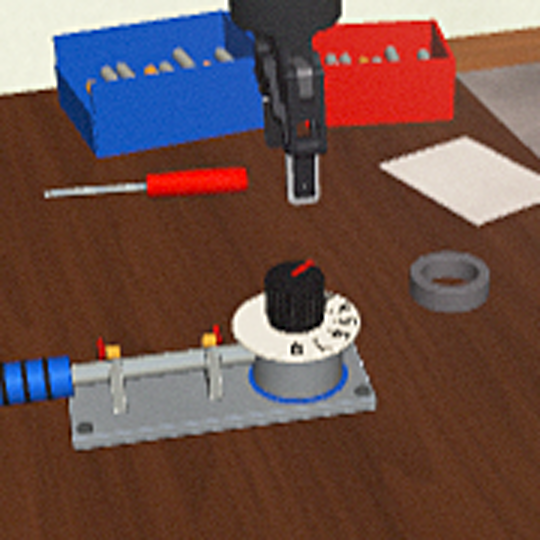

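```bash
python3 -m inch '0 0 0.2 -3 0;0 0 0 -3 0;0 0 0 -3 0;0 0 0 -1.5 0;0 0 0 -0.7 0;0 0 0 0 0;0 0 0 0 0'; python3 -c "
from h import *
tool()"; python3 -m inch '0.2 0 0 0 0;0.3 0 0 0 0;0.4 0 0 0 0;0.5 0 0 0 0;0.6 0 0 0 0;0.8 0 0 0 0;1 0 0 0 0;1 0 0 0 0'
python3 - <<'E'
from m import *
tool()
im,d=get_image('side'); a=im[150:270,230:350]; cv2.imwrite('pics/z8.png',cv2.resize(a,None,fx=4,fy=4,interpolation=2))
E
```

```text
time: 13.55
position: [0.5837, 0.1222, 0.0675]
tool_rot: [-1.569, 0.083, -0.086]
contact_force: [-0.3, -0.1, -0.5]
opening: 0.998
t 13.55 pos [0.5837 0.1222 0.0675] zyaw 83.82 ydir [ 0.002  0.    -1.   ] F [-0.3 -0.1 -0.5] M [ 0.   -0.01  0.03] open 0.998 q [ 0.21  0.3  -0.18  1.09 -0.    0.31]
time: 14.35
position: [0.5838, 0.122, 0.0669]
tool_rot: [-1.569, 0.084, -0.086]
contact_force: [-0.8, 1.4, 4.4]
opening: 0.504
t 14.35 pos [0.5838 0.122  0.0669] zyaw 83.79 ydir [ 0.001  0.    -1.   ] F [-0.8  1.4  4.4] M [0.07 0.13 0.02] open 0.504 q [ 0.21  0.3  -0.18  1.08  0.    0.31]
```

View pics/z8.png

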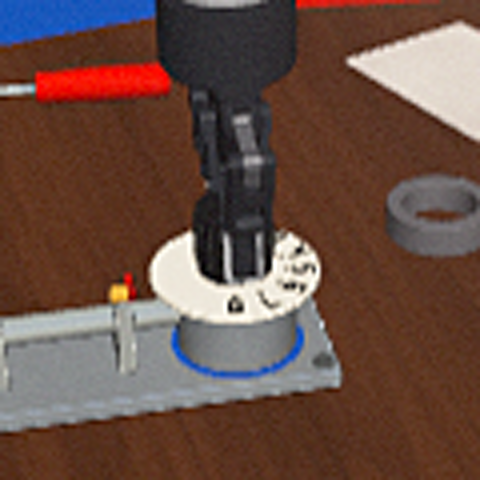

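Gripped with little force. Turn clockwise 86°.

```bash
python3 -m inch '1 0 0 0 -3;1 0 0 0 -5;1 0 0 0 -5;1 0 0 0 -5;1 0 0 0 -5;1 0 0 0 -5;1 0 0 0 0'; python3 -c "
from h import *
tool()"; python3 -m inch '1 0 0 0 -3;1 0 0 0 -5;1 0 0 0 -5;1 0 0 0 -5;1 0 0 0 -5;1 0 0 0 -5;1 0 0 0 -5;1 0 0 0 -5;1 0 0 0 -5;1 0 0 0 -5;1 0 0 0 -5;1 0 0 0 -3;1 0 0 0 -2;1 0 0 0 0;1 0 0 0 0';python3 -c "
from h import *
tool()"
```

```text
time: 15.1
position: [0.5837, 0.122, 0.0668]
tool_rot: [-1.519, 0.469, -0.47]
contact_force: [-0.0, 1.3, 4.9]
opening: 0.505
t 15.10 pos [0.5837 0.122  0.0668] zyaw 55.67 ydir [ 0.001  0.    -1.   ] F [-0.   1.3  4.9] M [ 0.16  0.21 -0.06] open 0.505 q [ 0.21  0.3  -0.18  1.08  0.    0.8 ]
time: 16.6
position: [0.5834, 0.1221, 0.0668]
tool_rot: [-1.19, 1.238, -1.237]
contact_force: [-1.4, 1.4, 5.4]
opening: 0.498
t 16.60 pos [0.5834 0.1221 0.0668] zyaw -2.21 ydir [ 0.     0.001 -1.   ] F [-1.4  1.4  5.4] M [ 0.29  0.46 -0.05] open 0.498 q [ 0.21  0.3  -0.18  1.09  0.    1.82]
```

```bash
python3 -m inch '0.3 0 0 0 0;0.2 0 0 0 0;0 0 0 0 0;0 0 0 0 0;0 0 0 0 0;0 0 0 2 0;0 0 0 3 0;0 0 0 4 0;0 0 0 4 0;0 -3 1 0 0;0 -4 2 0 0;0 -4 3 0 0;0 -4 3 0 0;0 -2 2 0 0;0 0 0 0 0;0 0 0 0 0;0 0 0 0 0'
cat > chk.py <<'E'
from m import *
import sys
k=sys.argv[1]; tool(); yaw=np.radians(-6.3)
for n in ['top','side']:
    im,d=get_image(n); cv2.imwrite(f'pics/{n}{k}.png',im); np.save(f'pics/{n}{k}.npy',d)
    wrench(n,im,d,.012,.4784,.1335,yaw)
    P=cloud(n,d); i=im.astype(int); b,g,r=i[...,0],i[...,1],i[...,2]
    m=(d>0)&(r-g>80)&(r-b>60)&(np.hypot(P[...,0]-.583,P[...,1]-.122)<.03)&(P[...,2]>.095)
    vs,us=np.nonzero(m); q=np.array([back(n,x,y,z=.104)[:2] for x,y in zip(us,vs)],np.float32)
    if len(q)>5:
        f=cv2.fitLine(q,2,0,.01,.01).ravel(); c=q.mean(0); u=f[:2]
        if u@(c-[.583,.122])<0: u=-u
        a=np.degrees(np.arctan2(u[1],u[0])); print('  ptr',len(q),'world',a,'rel',a+6.3,'number',1+(100.27-(a+6.3))/28.65,c)
a=cv2.imread(f'pics/top{k}.png')[210:360,235:335]; b=cv2.imread(f'pics/side{k}.png')[180:270,190:330]
cv2.imwrite(f'pics/c{k}.png',cv2.hconcat([cv2.resize(a,(240,360),interpolation=2),cv2.resize(b,(560,360),interpolation=2)]))
E
python3 chk.py 6
```

```text
time: 18.3
position: [0.4139, 0.2315, 0.1963]
tool_rot: [-1.19, 1.238, -1.238]
contact_force: [0.3, -0.6, 0.3]
opening: 1.001
t 18.30 pos [0.4139 0.2315 0.1963] zyaw -2.25 ydir [ 0. -0. -1.] F [ 0.3 -0.6  0.3] M [-0.01  0.04  0.01] open 1.001 q [ 0.51  0.03 -0.22  1.32 -0.    2.12]
top dial 982 (42.072059631347656, 42.359596252441406) [0.58396992 0.12117066] z 0.06110803274224739 slope deg [0.53952912 0.14878737]
  rod 266 yaw -6.083684 y at xc 0.13169503 z fit slope deg -0.19693491252287249 z0 0.04347059093371969 a -0.06759353823190065 0.04991329350186373
  ptr 24 world -52.56891 rel -46.26891 number 6.114796 [0.59193295 0.11331823]
side dial 457 (24.281597137451172, 42.075679779052734) [0.57854749 0.11662795] z 0.06107118944467061 slope deg [0.35873268 0.09124278]
  rod 271 yaw -6.87323 y at xc 0.12433308 z fit slope deg 0.2998579801498833 z0 0.041684534898942 a -0.06798300912505353 0.04947885671187567
  ptr 29 world -69.84104 rel -63.541042 number 6.717663 [0.5891794  0.11237815]
```

View pics/c6.png

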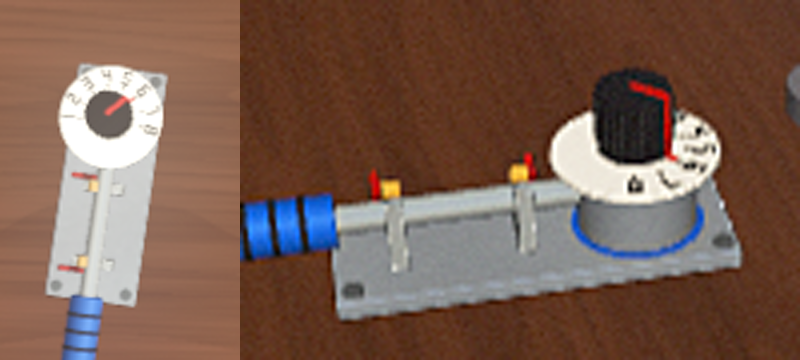

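Run:
```python
from m import *
out=[]
for n,(x,y) in (('top',(283,258)),('side',(301,216))):
    im=cv2.imread(f'pics/{n}6.png'); 
    out.append(cv2.resize(im[y-25:y+25,x-25:x+25],(390,390),interpolation=2))
cv2.imwrite('pics/z9.png',cv2.hconcat(out))
im=cv2.imread('pics/side6.png').astype(int);d=np.load('pics/side6.npy');P=cloud('side',d)
m=(im[...,2]-im[...,1]>80)&(im[...,2]-im[...,0]>60)&(np.hypot(P[...,0]-.583,P[...,1]-.122)<.05)&(P[...,2]>.055)
vs,us=np.nonzero(m)
for v,u in zip(vs,us): print(u,v,*np.round(P[v,u]*1000).astype(int),end='; ')
for k in (5,6,7):
    a=np.radians(-6.3+100.27-28.65*(k-1)); 
    for r,z in((.022,.104),(.022,.064)):
        print(k,z,np.round(proj('side',[.579+r*np.cos(a),.1212+r*np.sin(a),z]),1),np.round(proj('top',[.584+r*np.cos(a),.1215+r*np.sin(a),z]),1))
```

```text
288 200 584 130 103; 287 201 580 125 103; 288 201 582 124 103; 289 201 584 122 104; 290 201 586 121 104; 291 201 589 122 103; 292 201 591 122 103; 288 202 580 117 105; 289 202 583 119 104; 290 202 585 118 104; 291 202 588 120 102; 292 202 589 117 104; 293 202 591 116 104; 294 202 594 117 103; 295 202 596 115 103; 291 203 586 115 103; 292 203 588 111 104; 293 203 589 109 105; 294 203 592 110 104; 295 203 594 110 104; 296 203 597 110 103; 294 204 591 108 103; 295 204 593 107 103; 296 204 596 108 102; 297 204 599 109 101; 296 205 595 105 102; 296 206 594 102 101; 296 207 594 102 98; 296 208 594 102 95; 297 208 598 108 91; 296 209 594 101 93; 297 209 597 103 91; 296 210 594 101 90; 297 210 597 105 87; 296 211 594 102 87; 297 211 597 105 85; 296 212 594 105 83; 297 212 597 104 83; 296 213 594 104 81; 297 213 597 105 79; 296 214 594 103 79; 297 214 596 102 79; 296 215 594 105 75; 297 215 597 106 74; 296 216 594 105 72; 297 216 597 107 70; 296 217 593 102 71; 297 217 597 107 68; 296 218 594 103 68; 297 218 597 105 66; 297 219 597 106 63; 298 219 599 105 63; 5 0.104 [296.8 201.8] [283.3 247.9]
5 0.064 [297.1 216.6] [284.5 249.8]
6 0.104 [295.3 204.2] [287.1 250.8]
6 0.064 [295.7 219.1] [288.2 252.6]
7 0.104 [291.8 206. ] [289.1 255.1]
7 0.064 [292.3 220.9] [290.2 256.8]
```

View pics/z9.png

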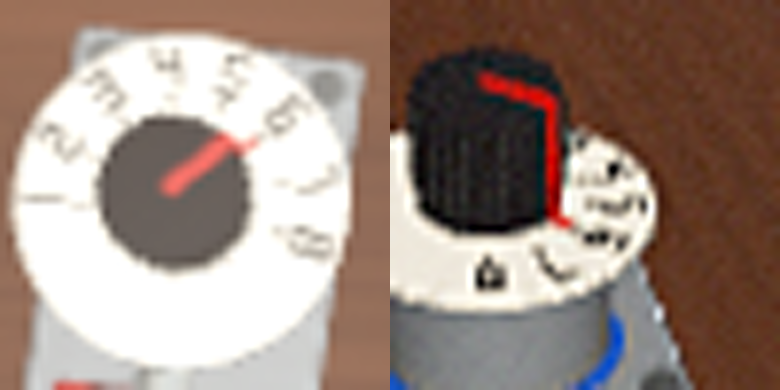

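```bash
python3 -c "
from h import *
tool(); print(sign_off())"
```

```text
t 18.40 pos [0.4141 0.2313 0.1961] zyaw -2.30 ydir [-0. -0. -1.] F [ 0.1  0.6 -0. ] M [-0.05 -0.01  0.01] open 0.995 q [ 0.51  0.03 -0.22  1.32 -0.    2.12]
the job is handed in; nothing more can be done
None
```

I picked up the wrench by its rod, pressed it down past both roller jaws and released it in the cradle. Then I turned the sleeve 86° clockwise from 3 to 6, let go and backed away. I handed it in at 18.4 s.

**Seating:** The last pictures show the head on the blue pad. The dial face reads 61 mm high, against about 62 mm expected. The rod is level within the depth noise and its yaw matches the cradle's. Both brass rollers have sprung back over the rod. A final push met firm support of about 12.5 N. The highest force I read during seating was about 13 N, well under the limits.

**Pointer:** In the top camera the pointer's foot lines up with 6. A line fit to the sleeve's top mark gave 6.1. The same fit in the side camera gave 6.7, but it also picked up the red line on the sleeve's side. Compared with predicted positions, the side picture also fits 6 rather than 7.

**Other checks:** At hand-in the gripper was open and clear of everything, with about zero force. I did not re-measure the other items on the bench, but I planned the moves to stay clear of them and no unexpected contact force showed.

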